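Open the grit filter of the glass grinder

TASK

Press the snap tab of the filter box fully in so that it clicks down and stays in, then push the released cover along off its seat until the filter well is completely open and the cover lies flat on the ledge. Use only your fingertips to press and push: do not lift or carry the cover, and leave the jar, the saucers and the glass cutter where they are.

Things in the scene. Friction and masses are not known exactly. Their poses are not given: they have to be found in the camera images.
- filter_box: Low grey filter box fixed to the table, 120 (x) x 236 (y) x 56 mm to its deck, hose stub at the -y end. Origin: centre of its underside on the table; z up. The cover slides off along the box's own +y. At the -y end is the seat over the open filter well (well 64 mm wide, y = -96 to -20 mm). Seat lips, 72 mm above the table, overhang the cover's sides (|x| > 40 mm); between them it is open from above.
- ledge_mid (a point): Point on the deck (56 mm above the table) at box y = 50 mm, mid-ledge: the flat +y half of the box. Two runners 4 mm above the deck carry the cover all the way, side guides leave it 2.5 mm a side, and an end stop (69 mm above the table) halts the cover when it has gone about 121 mm.
- cover: Loose flat cover on the seat, 90 (x) x 92 (y) x 6 mm, 0.08 to 0.17 kg. Origin: centre of its underside; axes as the box's. Closed, it is at about (0, -58, 60) mm in the box frame. With the tab up it is blocked; with the tab in it slides easily (1 to 2 N) over the sunk tab. The well is completely open when it has gone 84 mm along +y.
- ridge_back (a point): Middle of the rear (-y) face of the straight finger ridge across the cover's top: the face to push towards the box's +y. Ridge 56 mm long in x, 8 mm thick (cover y = 10 to 18 mm), standing 14.5 mm above the cover's top face. This point is 7 mm above that top face, which runs 56 mm further back behind the ridge.
- tab_top (a point): Point on the flat ribbed top of the snap tab where to press straight down, 27 mm beyond the cover's +y edge; it goes down with the tab. The tab is a rounded block, top 30 (x) x 46 mm (y), standing 14 mm proud of the deck between the closed cover and the ledge; its -y end, 2 mm from the cover, is the catch.
- snap_tab (a joint): How far the snap tab is pressed down, m: about 0 = up, cover locked; 0.013 = fully in (top 1 mm proud of the deck, hard stop). It needs about 3 N to move and stays in when let go. The cover passes over it from about 0.0105.
- frit_jar: Bystander: glass jar with metal lid, 54 mm diameter, 76 mm high, origin under its centre. Not to be disturbed.
- saucers: Bystander: stack of four small saucers, 94 mm diameter, 36 mm high, origin under its centre. Not to be disturbed.
- glass_cutter: Bystander: pen-shaped glass cutter lying flat along its own x, 127 mm long, 12 mm high, origin near mid-length. Not to be disturbed.
There are look-alikes about, which are no part of the job. What is meant by the cover is not pink, purple or turquoise, and is the smaller of those in its own colour.

How it is judged (in metres and radians):
On the way, in this order (a step that is already met when the one before it is completed fails the run):
1. the snap tab is pressed in, with the cover still on its seat (value of joint snap_tab above 0.0105 m and y of cover in the frame of filter_box below -0.05 m), for 0.2 s.
2. the cover has been pushed along off its seat, so that the well is open (y of cover in the frame of filter_box above 0.024 m), for 0.2 s.
At the end, for the whole second after the job is handed in: The tab is in (over 10 mm); the cover has gone at least 82 mm along the box's +y from its seat (origin beyond box y = 24 mm), so the well is open, and lies flat (0.08 rad) and at rest on the ledge's runners; jar, saucers and cutter are upright within 30 mm of their starts (value of joint snap_tab above 0.01 m and y of cover in the frame of filter_box between 0.024 and 0.07 m and x of cover in the frame of filter_box between -0.008 and 0.008 m and z of cover in the frame of filter_box between 0.055 and 0.065 m and angle between cover's own z axis and vertical below 0.08 rad and linear speed of cover below 0.01 m/s and distance of each of frit_jar, saucers, glass_cutter from where it was at the start of the episode below 0.03 m and angle between each of frit_jar, saucers, glass_cutter's own z axis and vertical below 0.3 rad); the robot touches nothing.
It fails at once if the cover is lifted more than 12 mm or tipped up (z of cover in the frame of filter_box above 0.072 m or angle between cover's own z axis and vertical above 0.25 rad).
It fails at once if a bystander is moved more than 30 mm or tipped over (distance of any of frit_jar, saucers, glass_cutter from where it was at the start of the episode above 0.03 m or angle between any of frit_jar, saucers, glass_cutter's own z axis and vertical above 0.3 rad).
It also fails if it takes over 40 s, if anything falls off the work surface, if the arm or the gripper's body presses on something with over 40 N, if the wrist force passes 120 N, or if a joint passes its speed limit or range.

ROBOT

A 6-joint arm with a two-finger parallel gripper is mounted at the origin on the work surface. World frame = base frame: x ahead of the robot, y to its left, z up, the work surface at z = 0. Lengths are in m, angles in degrees, forces in N, time in s.
With the tool pointing down it reaches from about 0.375 to 0.9 m from the base axis. Payload 3.1 kg.
Tool frame: the origin (TCP) lies at the very end of the fingers, on their centre line; the grasp point (between the pads) lies 19 mm behind it (bot.grip_point_offset is the distance from the TCP to the grasp point, in m); z points along the fingers, x is the direction in which the jaws open and shut, and the axes are right-handed (so a half turn about z gives the same grasp; the last joint's range is limited). The gripper opens to 87 mm and grips with 3 to 60 N. Pads are 19 mm wide; open, the fingers measure 117 mm over their backs; the gripper's body (75 mm by 190 mm) begins 51 mm behind the grasp point.
Start: joints at [63.455, 30.224, 82.088, -0, 67.689, -10.227], TCP at [0.176, 0.6, 0.223] pointing down, gripper open.
Joint ranges: [-176.69, 176.69], [-43.24, 126.21], [12.49, 139.97], [-82, 262], [0, 151.66], [-163.58, 163.58]. Speed limits (degrees/s): [159.86, 159.86, 180, 180, 180, 180].

INTERFACE

Orientations are given as a 3x3 rotation matrix whose columns are the frame's x, y, z axes.
In Python, from rig import bot, capture, recognise, place_of gives the robot as it stands.
- The arm moves only by the tool send_rows, never from a script. Its argument "motion" is a list of rows, each a list of 2 entries, a list of its own where there are three numbers: the shift along the tool's x, y, z in mm, then the turn about the tool's z in rad. A call has exactly 5 rows; each row shifts and turns the pose as measured when the row begins, along the tool's axes as they then stand; what a row does not reach is not made up. A row lasts 1/12 s, in which the tool goes at most 41.7 mm and 7.16 degrees, less where a joint would pass 70% of its speed; a pose out of reach is approached as far as the arm can. A call with a gripper value outside its range is refused whole. "gripper" is the closure, from 0 (fully open) to 1 (shut), set as the call begins (left out, the last holds). The fingers move at their own pace and stop on an object; the grip force is fixed at half the most. Time passes only in rows, so rows that do not move let the fingers close, or fill a call up. It gives the time, the measured TCP pose, the force and the opening at its end, in the units of the state.
- bot.read_state(): the state, without advancing time (a new reading comes with each control period).
- capture(name): name is "scene" or "top"; returns a dict with "image" (480x640x3 uint8, blue, green, red), "fx", "fy", "cx", "cy" (pixels), "dist_coeffs" ([k1, k2, p1, p2, k3] as OpenCV has them; the pictures are not rectified), "rvec" (rotation vector, rad) and "tvec" (3), from world to camera coordinates, as OpenCV has them. Camera axes: x right, y down, z forward; pixel columns grow to the right and rows downward; lengths in m; the calibration is good to about 2 mm. A picture is of the moment at which its call begins. There is no depth.
- bot.hand_in(): hands the job in, once; it reports no verdict.
Trained networks look in the newest picture that a camera, given by its name, has taken for a name from the list of things; names that differ only in an ending like _2 or _b are one class to them, and where a whole thing is asked for, a point or a joint stands for the part that bears it (a point fixed in the world has none). Each returns a list of dicts, best first, with "p" (0 to 1); they miss things now and then, are a little off and sometimes report something else, mostly with a low value. They report only what shows in the picture. A call takes as long as a camera call. They do not tell look-alikes from the thing itself.
- recognise(camera, target): "xy" ([column, row] in pixels, amid what is visible of it).
- place_of(camera, target): "xy" ([column, row] in pixels: a listed point, or the origin of a listed thing).
The state is a dict: "time_s": time; "joint_positions": joint angles; "qvel": joint speeds; "tau": joint torques, N m; "position": TCP position; "tcp_rot": TCP orientation; "force": force on the tool from outside, world axes, zero at the start; "moment": the same for the moment, N m; "opening": opening from 0.0 (shut) to 1.0 (fully open).
Only numpy, scipy, OpenCV 4.12 (cv2) and the standard library are available. Lean on these libraries where they do the work, as an engineer would, in place of code of your own. Each camera call takes 0.05 s, during which the arm holds its last target.

## Working session

There is one attempt and no reset: what is moved stays moved. The work goes in short steps, Python scripts to look and compute and a tool call to move; the robot and the scene stay as the last step left them, time stands still between calls to the robot, and variables do not carry over. Pictures are saved under pics/ and viewed, and the job is handed in when it is done.

Besides the shell and the picture viewer there is one more tool, called after "Call:" as name(argument=value, ...), one argument or row to a line, values as JSON. send_rows: Moves the arm, as the interface text tells. Its arguments: {"type":"object","properties":{"motion":{"type":"array","items":{"type":"array"}},"gripper":{"type":"number"}},"required":["motion"]}

```bash
mkdir -p pics; ls
python3 - <<'E'
from rig import bot, capture, recognise, place_of
import cv2
s=bot.read_state(); print({k:s[k] for k in('time_s','position','tcp_rot','force','opening')})
for c in('scene','top'):
    d=capture(c); cv2.imwrite(f'pics/{c}0.png',d['image'])
    print(c,d['fx'],d['cx'],d['cy'],d['dist_coeffs'],d['rvec'],d['tvec'])
    for t in('filter_box','ledge_mid','cover','ridge_back','tab_top','frit_jar','saucers','glass_cutter'):
        print(t,[(r['xy'],round(r['p'],2)) for r in place_of(c,t)][:4])
print(bot.read_state()['time_s'])
E
```

```text
pics
{'time_s': 0.0, 'position': array([0.1752604 , 0.59917484, 0.22155869]), 'tcp_rot': array([[ 2.81001409e-01,  9.59706854e-01, -9.81274133e-04],
       [ 9.59704987e-01, -2.81002840e-01, -1.93426693e-03],
       [-2.13207005e-03, -3.98201948e-04, -9.99997648e-01]]), 'force': array([-0.59488087,  0.79463391,  0.4430886 ]), 'opening': 0.9998604948549757}
scene 507.1940184761721 313.6587454447104 234.6417693747328 [-0.14921918  0.          0.          0.          0.        ] [ 0.89864335  2.46899488 -1.11783454] [ 0.46875996 -0.19386488  1.10369475]
filter_box [([342.4, 256.4], 0.67)]
ledge_mid [([376.0, 241.1], 0.71)]
cover [([235.8, 380.9], 0.94), ([314.5, 211.2], 0.83), ([455.5, 374.3], 0.6), ([180.3, 257.0], 0.59)]
ridge_back [([319.6, 209.5], 0.97), ([180.0, 252.5], 0.84), ([255.1, 163.1], 0.76), ([229.8, 376.9], 0.75)]
tab_top [([356.2, 228.4], 0.61), ([316.1, 213.0], 0.16)]
frit_jar [([250.4, 288.2], 0.91)]
saucers [([360.2, 333.2], 0.58)]
glass_cutter [([359.6, 330.9], 0.55)]
top 436.49126909374684 323.21697371480013 233.0147098620663 [-0.06960527  0.          0.          0.          0.        ] [ 2.08802512 -2.08438845  0.25162741] [-0.00584211  0.62759763  0.62655239]
filter_box [([320.8, 291.4], 0.97)]
ledge_mid [([287.1, 298.1], 0.84)]
cover [([413.0, 182.0], 0.98), ([275.5, 142.9], 0.96), ([355.3, 275.2], 0.63), ([173.3, 268.9], 0.56)]
ridge_back [([173.6, 259.6], 0.98), ([415.1, 172.1], 0.95), ([353.2, 275.6], 0.93), ([276.2, 138.8], 0.87)]
tab_top [([310.5, 290.4], 0.93)]
frit_jar [([338.3, 201.6], 0.84)]
saucers [([368.0, 363.9], 0.79)]
glass_cutter [([248.7, 241.7], 0.95)]
0.9
```

View pics/scene0.png

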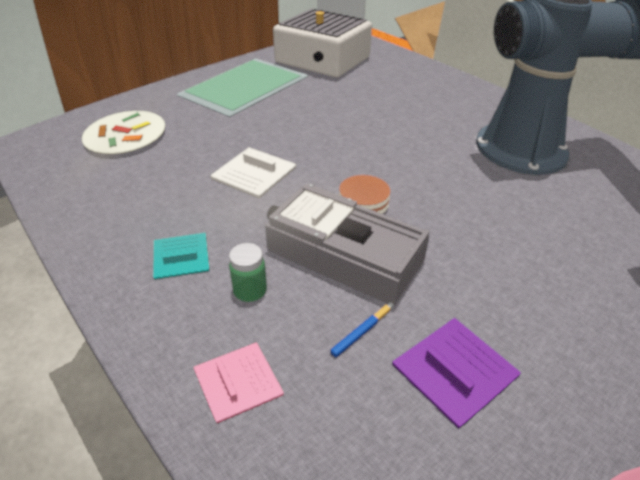

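View pics/top0.png

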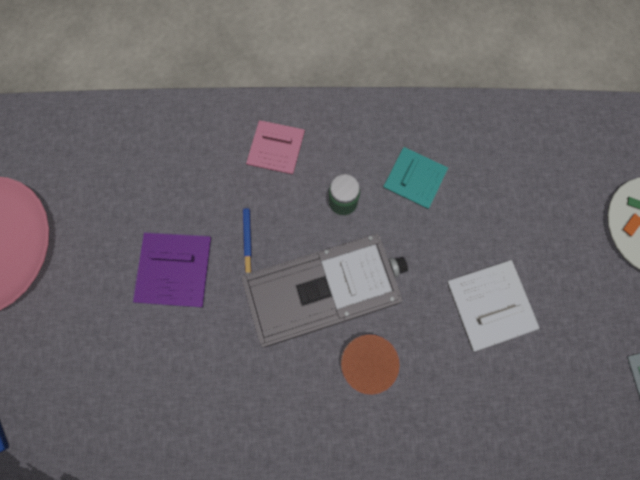

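The scene picture shows the white cover seated on the grey box at about (316,213), with the black tab at (354,230). In the top picture the cover is at (357,277), the tab at (314,291), the hose stub at (400,265), the jar at (344,194), the saucers at (370,363) and the cutter at (247,240). Next I'll turn these into positions.

```bash
cat > h.py <<'E'
import numpy as np, cv2
from rig import bot, capture, recognise, place_of
def cam(d):
    K=np.array([[d['fx'],0,d['cx']],[0,d['fy'],d['cy']],[0,0,1]]); return K,np.array(d['dist_coeffs']),np.array(d['rvec'],float),np.array(d['tvec'],float)
def onplane(d,xy,z):
    K,D,r,t=cam(d); R=cv2.Rodrigues(r)[0]
    u=cv2.undistortPoints(np.array([[xy]],float),K,D)[0,0]
    c=-R.T@t; v=R.T@np.array([u[0],u[1],1]); return c+v*(z-c[2])/v[2]
def proj(d,P):
    K,D,r,t=cam(d); return cv2.projectPoints(np.array(P,float).reshape(-1,3),r,t,K,D)[0][:,0]
E
python3 - <<'E'
from h import *
H={'filter_box':0,'ledge_mid':.056,'ridge_back':.073,'tab_top':.070,'cover':.06,'frit_jar':0,'saucers':0,'glass_cutter':0}
px={'top':dict(filter_box=(320.8,291.4),ledge_mid=(287.1,298.1),ridge_back=(353.2,275.6),tab_top=(310.5,290.4),cover=(355.3,275.2),frit_jar=(338.3,201.6),saucers=(368,363.9),glass_cutter=(248.7,241.7)),
'scene':dict(filter_box=(342.4,256.4),ledge_mid=(376,241.1),ridge_back=(319.6,209.5),tab_top=(356.2,228.4),cover=(314.5,211.2),frit_jar=(250.4,288.2))}
for c in px:
    d=capture(c)
    for k,v in px[c].items(): print(c,k,onplane(d,v,H[k]).round(4))
    im=d['image']
    cx,cy=(322,288) if c=='top' else (346,240)
    cv2.imwrite(f'pics/{c}_zoom.png',cv2.resize(im[cy-75:cy+75,cx-100:cx+100],(800,600),interpolation=cv2.INTER_CUBIC))
E
```

```text
top filter_box [ 5.424e-01 -2.000e-04  0.000e+00]
top ledge_mid [0.5251 0.0533 0.056 ]
top ridge_back [ 0.5592 -0.0525  0.073 ]
top tab_top [0.5359 0.0152 0.07  ]
top cover [ 0.5618 -0.0567  0.06  ]
top frit_jar [ 0.7068 -0.0316  0.    ]
top saucers [ 0.4203 -0.08    0.    ]
top glass_cutter [0.6312 0.1297 0.    ]
scene filter_box [ 0.5477 -0.0031  0.    ]
scene ledge_mid [0.5259 0.0469 0.056 ]
scene ridge_back [ 0.556  -0.0528  0.073 ]
scene tab_top [0.5405 0.0165 0.07  ]
scene cover [ 0.5545 -0.0671  0.06  ]
scene frit_jar [ 0.7058 -0.0419  0.    ]
```

View pics/top_zoom.png

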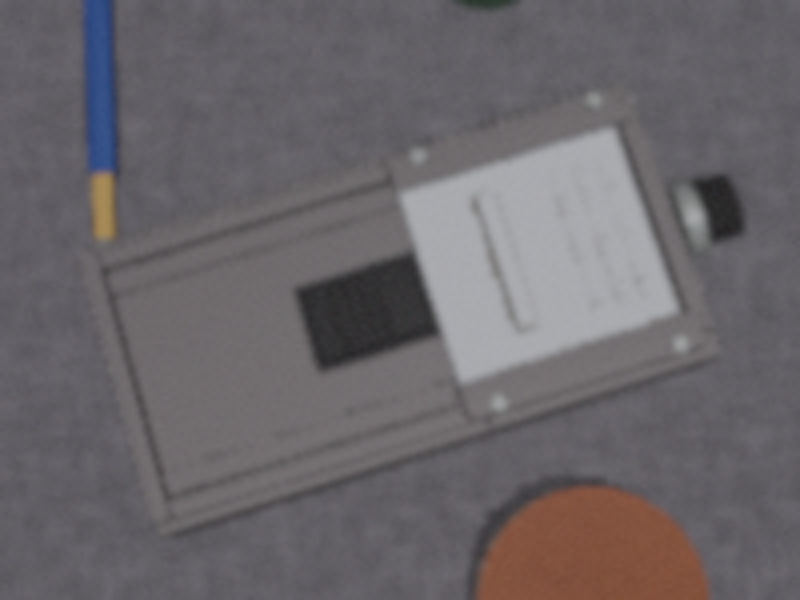

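View pics/scene_zoom.png

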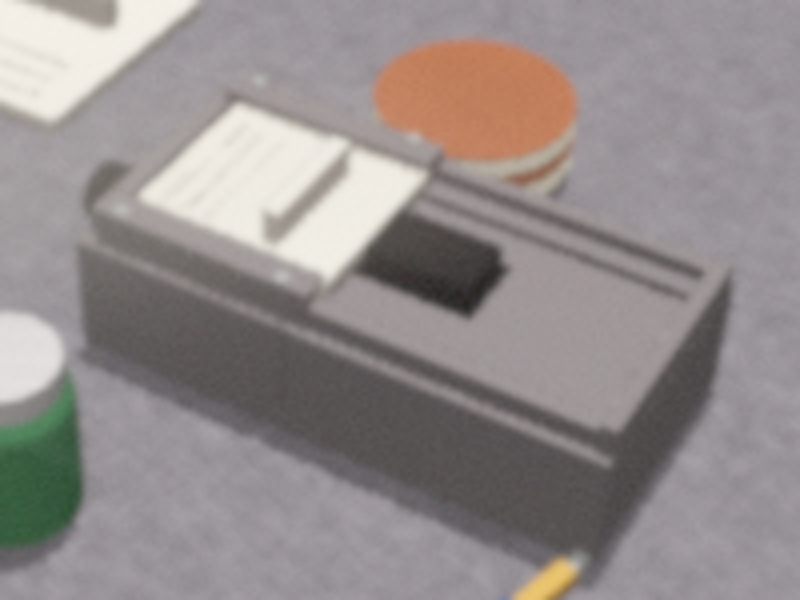

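```bash
cat >> h.py <<'E'
def box(p,q):
    q=np.atleast_2d(q)/1000; c,s=np.cos(p[2]),np.sin(p[2])
    return np.c_[p[0]+c*q[:,0]-s*q[:,1],p[1]+s*q[:,0]+c*q[:,1],q[:,2]]
E
python3 - <<'E'
from h import *
from scipy.optimize import least_squares
T=capture('top');S=capture('scene')
tz=lambda X,Y:((X+.5)/4-.5+222,(Y+.5)/4-.5+213)
sz=lambda X,Y:((X+.5)/4-.5+246,(Y+.5)/4-.5+165)
obs=[(T,tz(402,188),(40,-12,66)),(T,tz(462,382),(-40,-12,66)),(T,tz(90,250),(60,118,69)),(T,tz(165,533),(-60,118,69)),
(T,(353.2,275.6),(0,-48,73)),(T,(310.5,290.4),(0,15,70)),(T,(287.1,298.1),(0,50,56)),(T,tz(308,328),(0,36,69)),
(T,tz(632,92),(60,-118,72)),(T,tz(718,352),(-60,-118,72)),
(S,(319.6,209.5),(0,-48,73)),(S,(356.2,228.4),(0,15,70)),(S,(376.,241.1),(0,50,56)),(S,sz(428,176),(-40,-12,66)),(S,sz(320,290),(40,-12,66)),
(S,sz(590,585),(60,118,0))]
f=lambda p:np.concatenate([proj(d,box(p,q))[0]-xy for d,xy,q in obs])
r=least_squares(f,[.545,0,.29],loss='soft_l1')
print(r.x,np.degrees(r.x[2])); print(f(r.x).reshape(-1,2).round(1))
s=bot.read_state();print(s['time_s'])
for n,q in dict(tab=(0,15,70),ridge=(0,-48,73.),ledge=(0,50,56)).items(): print(n,box(r.x,q).round(4))
E
```

```text
[ 0.5419546  -0.00232328  0.30488361] 17.468543874733534
[[-0.8  1.5]
 [-0.7  0.7]
 [-3.8 -2.2]
 [-2.6  0.4]
 [-2.8  1.8]
 [ 2.  -1. ]
 [ 4.9 -1.2]
 [ 1.3 -1.2]
 [ 0.1 -5.8]
 [ 3.5 -0.3]
 [ 1.7  1.5]
 [-0.6 -2.3]
 [-1.2 -0.2]
 [ 0.2  0.3]
 [ 1.8 -1. ]
 [ 0.4 -3.5]]
1.1
tab [[0.5375 0.012  0.07  ]]
ridge [[ 0.5564 -0.0481  0.073 ]]
ledge [[0.5269 0.0454 0.056 ]]
```

Run:
```python
from h import *
p=[.542,-.0023,.3049]
for c,cx,cy in(('top',322,288),('scene',346,240)):
    d=capture(c); im=cv2.resize(d['image'][cy-75:cy+75,cx-100:cx+100],(800,600),interpolation=cv2.INTER_CUBIC)
    def poly(q,col):
        z=(proj(d,box(p,q))-[cx-100,cy-75]+.5)*4-.5
        cv2.polylines(im,[z.round().astype(int).reshape(-1,1,2)],True,col,1)
    r=lambda x0,x1,y0,y1,z:[(x0,y0,z),(x1,y0,z),(x1,y1,z),(x0,y1,z)]
    poly(r(-45,45,-104,-12,66),(0,255,0)); poly(r(-28,28,-48,-40,80.5),(0,0,255)); poly(r(-15,15,-10,36,70),(255,255,0))
    poly(r(-60,60,-118,118,56),(0,255,255)); poly(r(-60,60,-118,118,0),(255,0,255))
    cv2.imwrite(f'pics/{c}_ov.png',im)
```

```text
(no output)
```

View pics/top_ov.png

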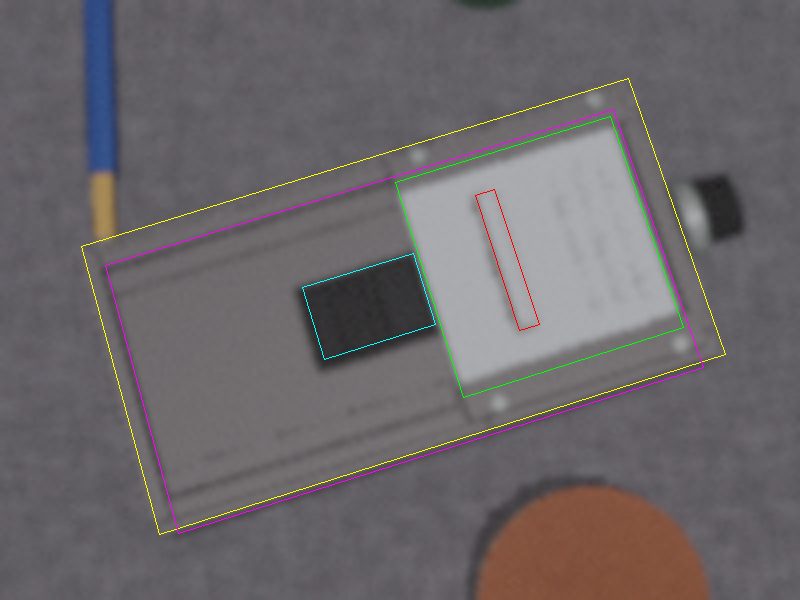

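View pics/scene_ov.png

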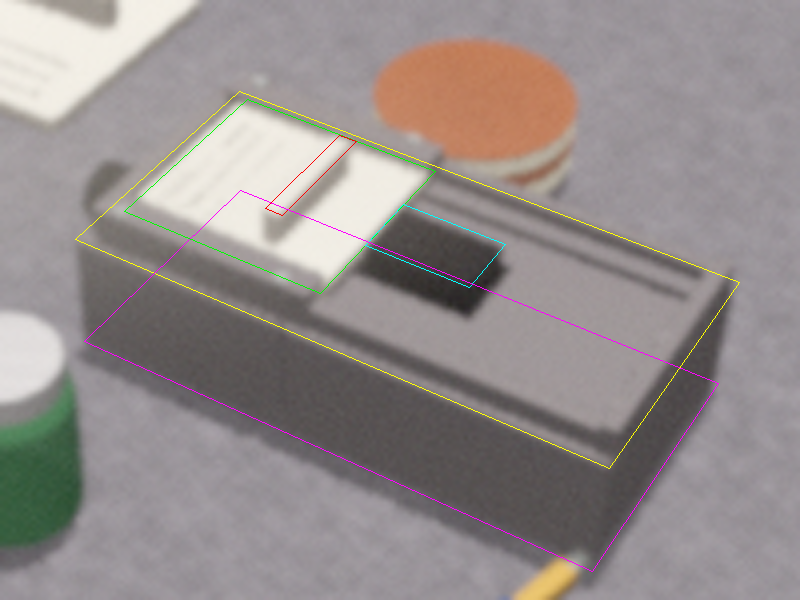

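Overlaid on the pictures, the fit holds to about 2 mm: box yaw is about 17.4° and the tab is near (0.537, 0.013). I'll shut the gripper and turn the tool so its x lies along box x.

Call:
send_rows(
  motion=[
    [[0, 0, 0], 0.122],
    [[0, 0, 0], 0.122],
    [[0, 0, 0], 0.122],
    [[0, 0, 0], 0.122],
    [[0, 0, 0], 0.122],
  ],
  gripper=1,
)

```text
time_s: 1.62
position: [0.1755, 0.5997, 0.2225]
tcp_rot: [[0.791, 0.612, -0.0], [0.612, -0.791, -0.0], [-0.0, 0.0, -1.0]]
force: [-0.2, 0.2, -0.1]
opening: 0.706
```

Call:
send_rows(
  motion=[
    [[0, 0, 0], 0.122],
    [[0, 0, 0], 0.122],
    [[0, 0, 0], 0.122],
    [[0, 0, 0], 0.122],
    [[0, 0, 0], 0.0],
  ],
)

```text
time_s: 2.03
position: [0.1755, 0.5997, 0.2225]
tcp_rot: [[0.988, 0.156, -0.0], [0.156, -0.988, -0.0], [-0.0, 0.0, -1.0]]
force: [-0.3, 0.1, 0.3]
opening: 0.325
```

```bash
cat > t.py <<'E'
from h import *
import sys
# target box coords (x,y,z mm) of TCP -> needed tool shift, turn
p=[.541,-.0017,.3040]
s=bot.read_state();R=s['tcp_rot'];P=s['position']
a=np.arctan2(R[1,0],R[0,0])
c,n=np.cos(p[2]),np.sin(p[2]);d=P-[p[0],p[1],0]
print('t',s['time_s'],'P',P.round(4),'box',(np.array([c*d[0]+n*d[1],-n*d[0]+c*d[1],d[2]])*1000).round(1),'turn',round(a-p[2],4),'F',s['force'].round(1),'zc',R[:,2].round(4),s['opening'])
g=box(p,[float(v) for v in sys.argv[1:4]])[0]
print('tool shift mm',(R.T@(g-P)*1000).round(1))
E
python3 t.py 0 15 120
```

```text
t 2.0333 P [0.1755 0.5997 0.2225] box [-168.7  683.3  222.5] turn -0.1473 F [-0.3  0.1  0.3] zc [-1.e-04 -2.e-04 -1.e+00] 0.3252532742680717
tool shift mm [265.  636.3 102.6]
```

Call:
send_rows(
  motion=[
    [[0, 0, 0], -0.074],
    [[0, 0, 0], -0.073],
    [[9.5, 38, 0], 0],
    [[9.5, 38, 0], 0],
    [[9.5, 38, 0], 0],
  ],
)

```text
time_s: 2.45
position: [0.2367, 0.5052, 0.2222]
tcp_rot: [[0.943, 0.332, 0.001], [0.332, -0.943, 0.007], [0.004, -0.007, -1.0]]
force: [0.1, -0.1, -0.3]
opening: 0.017
```

Call:
send_rows(
  motion=[
    [[9.5, 38, 0], 0],
    [[9.5, 38, 0], 0],
    [[9.5, 38, 0], 0],
    [[9.5, 38, 0], 0],
    [[9.5, 38, 0], 0],
  ],
)

```text
time_s: 2.87
position: [0.349, 0.3359, 0.2219]
tcp_rot: [[0.935, 0.354, 0.003], [0.354, -0.935, 0.009], [0.006, -0.007, -1.0]]
force: [0.1, 0.6, 0.0]
opening: 0.005
```

Call:
send_rows(
  motion=[
    [[9.5, 38, 0], 0],
    [[9.5, 38, 0], 0],
    [[9.5, 38, 0], 0],
    [[9.5, 38, 0], 0],
    [[9.5, 38, 0], 0],
  ],
)

```text
time_s: 3.28
position: [0.4662, 0.1672, 0.2225]
tcp_rot: [[0.929, 0.371, 0.007], [0.371, -0.929, 0.01], [0.01, -0.007, -1.0]]
force: [0.1, 0.1, -0.0]
opening: 0.007
```

```bash
python3 t.py 0 15 120
```

```text
t 3.2833 P [0.4662 0.1672 0.2225] box [-20.8 183.6 222.5] turn 0.0761 F [ 0.1  0.1 -0. ] zc [ 0.007   0.0104 -0.9999] 0.007075953908403107
tool shift mm [  6.9 170.4 101.3]
```

Call:
send_rows(
  motion=[
    [[2, 35, 10], 0.03],
    [[4, 34, 15], 0.03],
    [[5, 34, 15], 0.016],
    [[4, 33, 15], 0],
    [[3, 25, 10], 0],
  ],
)

```text
time_s: 3.7
position: [0.5477, 0.0112, 0.1592]
tcp_rot: [[0.951, 0.309, 0.023], [0.309, -0.951, 0.01], [0.025, -0.002, -1.0]]
force: [0.4, 0.0, 0.3]
opening: 0.004
```

```bash
python3 t.py 0 15 95
```

```text
t 3.7 P [0.5477 0.0112 0.1592] box [ 10.2  10.3 159.2] turn 0.0104 F [0.4 0.  0.3] zc [ 0.0235  0.0096 -0.9997] 0.004319500386588232
tool shift mm [-11.8  -4.7  63.9]
```

Call:
send_rows(
  motion=[
    [[-4, -2, 14], 0.005],
    [[-4, -2, 14], 0.005],
    [[-2, 0, 14], 0],
    [[0, 0, 10], 0],
    [[0, 0, 0], 0],
  ],
)

```text
time_s: 4.12
position: [0.5437, 0.0032, 0.1033]
tcp_rot: [[0.952, 0.304, 0.029], [0.304, -0.953, 0.007], [0.029, 0.002, -1.0]]
force: [-0.4, 0.1, -0.3]
opening: 0.005
```

```bash
python3 t.py 0 15 70
python3 - <<'E'
from h import *
for c,cx,cy in(('top',322,288),('scene',346,220)):
    d=capture(c); cv2.imwrite(f'pics/{c}_a.png',cv2.resize(d['image'][cy-75:cy+75,cx-100:cx+100],(800,600),interpolation=cv2.INTER_CUBIC))
E
```

```text
t 4.1167 P [0.5437 0.0032 0.1033] box [  4.1   3.9 103.3] turn 0.0046 F [-0.4  0.1 -0.3] zc [ 0.0287  0.0068 -0.9996] 0.004865868077991053
tool shift mm [ -5.  -11.2  33.1]
```

View pics/scene_a.png

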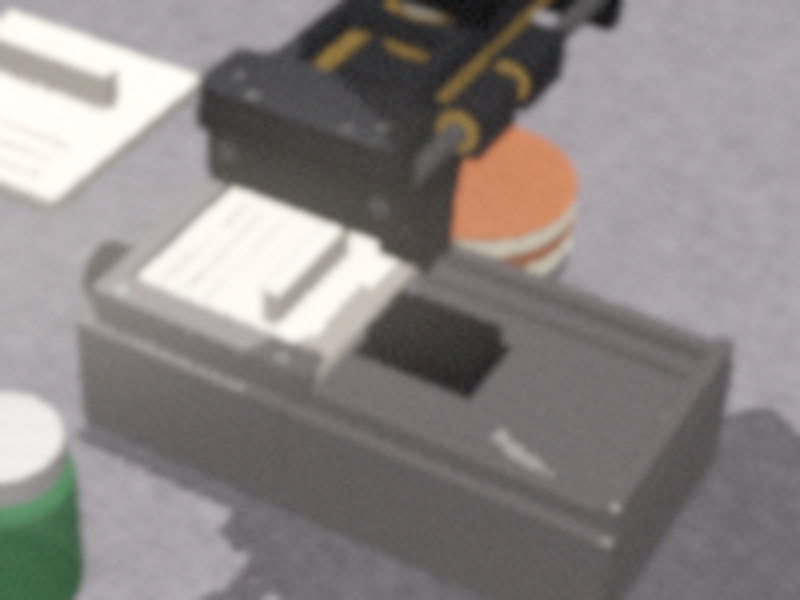

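Run:
```python
from h import *
s=bot.read_state();P=s['position'];R=s['tcp_rot']
for c,cx,cy in(('top',322,288),('scene',346,220)):
    d=capture(c); print(c,[((proj(d,P+R@np.array(o))[0]-[cx-100,cy-75])*4).round() for o in((0,0,0),(0,0,-.07),(.015,0,0),(-.015,0,0))])
```

```text
top [array([382., 276.]), array([379., 254.]), array([370., 238.]), array([394., 314.])]
scene [array([414., 251.]), array([427.,  94.]), array([395., 271.]), array([433., 232.])]
```

View pics/top_a.png

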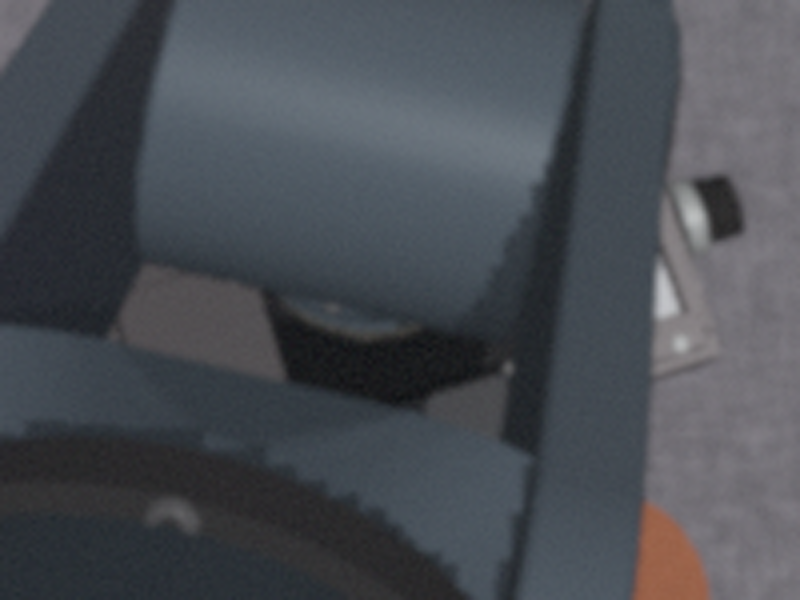

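The scene picture shows the fingertip at about (414,251) in the zoom, where its pose projects. The tab, still up, sits just in front of it. The top camera is blocked by the arm. I'll centre over the tab and come down.

Call:
send_rows(
  motion=[
    [[-2, -6, 0], 0],
    [[-2, -5, 5], 0],
    [[0, 0, 5], 0],
    [[0, 0, 5], 0],
    [[0, 0, 0], 0],
  ],
)

```text
time_s: 4.73
position: [0.5399, 0.0149, 0.0927]
tcp_rot: [[0.951, 0.307, 0.04], [0.307, -0.952, 0.005], [0.04, 0.008, -0.999]]
force: [-0.2, -0.0, 0.0]
opening: 0.005
```

```bash
python3 t.py 0 16 70
```

```text
t 4.7333 P [0.5399 0.0149 0.0927] box [ 4.  16.2 92.7] turn 0.0079 F [-0.2 -0.   0. ] zc [ 0.0403  0.0049 -0.9992] 0.004838829228852112
tool shift mm [-4.9 -0.  22.5]
```

Call:
send_rows(
  motion=[
    [[-3, 0, 8], 0],
    [[-2, 0, 8], 0],
    [[0, 0, 5], 0],
    [[0, 0, 4], 0],
    [[0, 0, 4], 0],
  ],
)

```text
time_s: 5.15
position: [0.5366, 0.0134, 0.0611]
tcp_rot: [[0.951, 0.307, 0.042], [0.307, -0.952, 0.005], [0.041, 0.008, -0.999]]
force: [0.8, 0.4, 3.1]
opening: 0.006
```

```bash
python3 t.py 0 16 56
```

```text
t 5.15 P [0.5366 0.0134 0.0611] box [ 0.3 15.8 61.1] turn 0.008 F [0.8 0.4 3.1] zc [ 0.0415  0.0049 -0.9991] 0.0062075819899345495
tool shift mm [-0.5 -0.3  5. ]
```

The force is 3.1 N, so the tab is moving. I'll press on to the hard stop.

Call:
send_rows(
  motion=[
    [[0, 0, 3], 0],
    [[0, 0, 3], 0],
    [[0, 0, 3], 0],
    [[0, 0, 2], 0],
    [[0, 0, 2], 0],
  ],
)

```text
time_s: 5.57
position: [0.5366, 0.0134, 0.0574]
tcp_rot: [[0.951, 0.308, 0.043], [0.308, -0.951, 0.004], [0.042, 0.009, -0.999]]
force: [-3.8, 1.0, 14.7]
opening: 0.004
```

```bash
python3 t.py 0 16 56
```

```text
t 5.5667 P [0.5366 0.0134 0.0574] box [ 0.3 15.7 57.4] turn 0.0091 F [-3.8  1.  14.7] zc [ 0.0427  0.0043 -0.9991] 0.004436181430400832
tool shift mm [-0.4 -0.3  1.4]
```

Hard stop at 57.4 mm with 14.7 N, where 57 mm is expected. I'll hold briefly, then lift clear of the ridge.

Call:
send_rows(
  motion=[
    [[0, 0, 2], 0],
    [[0, 0, 1], 0],
    [[0, 0, 0], 0],
    [[0, 0, -15], 0],
    [[0, 0, -20], 0],
  ],
)

```text
time_s: 5.98
position: [0.5328, 0.0134, 0.0903]
tcp_rot: [[0.951, 0.308, 0.038], [0.308, -0.951, 0.005], [0.037, 0.007, -0.999]]
force: [0.9, 1.0, 0.7]
opening: 0.003
```

Call:
send_rows(
  motion=[
    [[0, 0, -12], 0],
    [[0, 15, 0], 0],
    [[0, 25, 0], 0],
    [[0, 20, 0], 0],
    [[0, 0, 0], 0],
  ],
)

```text
time_s: 6.4
position: [0.5535, -0.0453, 0.1055]
tcp_rot: [[0.949, 0.312, 0.044], [0.312, -0.95, 0.003], [0.042, 0.011, -0.999]]
force: [0.3, 0.2, -0.3]
opening: 0.003
```

```bash
python3 t.py 0 -63 95;  python3 - <<'E'
from h import *
for c,cx,cy in(('scene',346,220),):
    d=capture(c); cv2.imwrite(f'pics/{c}_b.png',cv2.resize(d['image'][cy-75:cy+75,cx-100:cx+100],(800,600),interpolation=cv2.INTER_CUBIC))
E
```

```text
t 6.4 P [ 0.5535 -0.0453  0.1055] box [ -1.1 -45.3 105.5] turn 0.0136 F [ 0.3  0.2 -0.3] zc [ 0.0437  0.0026 -0.999 ] 0.0032240557914481028
tool shift mm [ 0.4 17.6 10.7]
```

View pics/scene_b.png

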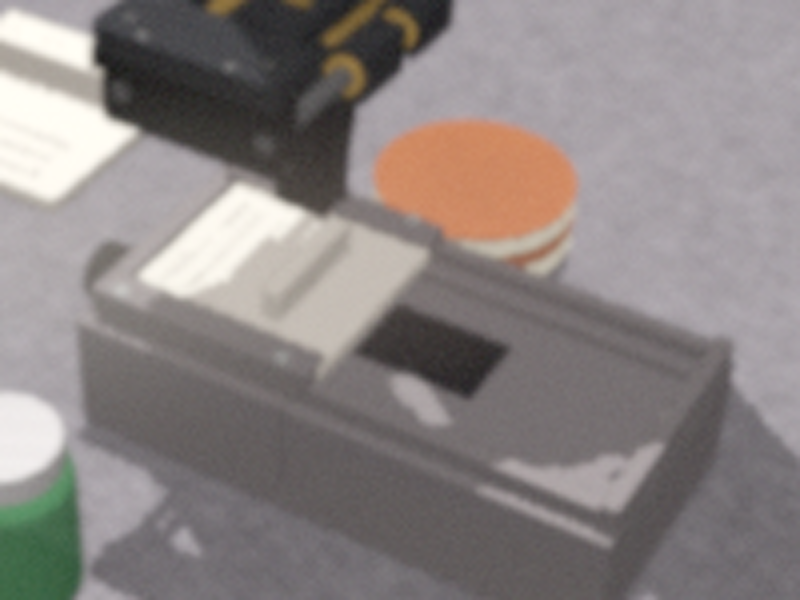

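The tab at (430,350) in the zoom is now flush with the deck, and the cover is still on its seat. Next I'll go behind the ridge.

Call:
send_rows(
  motion=[
    [[0, 12, 0], 0.005],
    [[0, 10, 0], 0.008],
    [[0, 0, 4], 0],
    [[0, 0, 4], 0],
    [[0, 0, 0], 0],
  ],
)

```text
time_s: 6.87
position: [0.558, -0.0646, 0.095]
tcp_rot: [[0.954, 0.299, 0.037], [0.299, -0.954, 0.006], [0.038, 0.006, -0.999]]
force: [0.2, 0.8, 0.2]
opening: 0.008
```

```bash
python3 t.py 0 -66 71
```

```text
t 6.8667 P [ 0.558  -0.0646  0.095 ] box [ -2.6 -65.1  95. ] turn -0.0004 F [0.2 0.8 0.2] zc [ 0.0375  0.0059 -0.9993] 0.00837575224509704
tool shift mm [ 1.7  0.8 24.1]
```

Call:
send_rows(
  motion=[
    [[1, 1, 8], 0],
    [[1, 0, 7], 0],
    [[0, 0, 5], 0],
    [[0, 0, 2], 0],
    [[0, 0, 0], 0],
  ],
)

```text
time_s: 7.28
position: [0.5597, -0.0627, 0.0694]
tcp_rot: [[0.953, 0.301, 0.034], [0.301, -0.954, 0.008], [0.035, 0.003, -0.999]]
force: [1.2, -0.0, 0.1]
opening: 0.008
```

```bash
python3 t.py 0 -58 72;  python3 - <<'E'
from h import *
for c,cx,cy in(('scene',346,220),):
    d=capture(c); cv2.imwrite(f'pics/{c}_c.png',cv2.resize(d['image'][cy-75:cy+75,cx-100:cx+100],(800,600),interpolation=cv2.INTER_CUBIC))
E
```

```text
t 7.2833 P [ 0.5597 -0.0627  0.0694] box [ -0.4 -63.8  69.4] turn 0.0015 F [ 1.2 -0.   0.1] zc [ 0.0339  0.0075 -0.9994] 0.007580744954104692
tool shift mm [ 0.5 -5.8 -2.6]
```

View pics/scene_c.png

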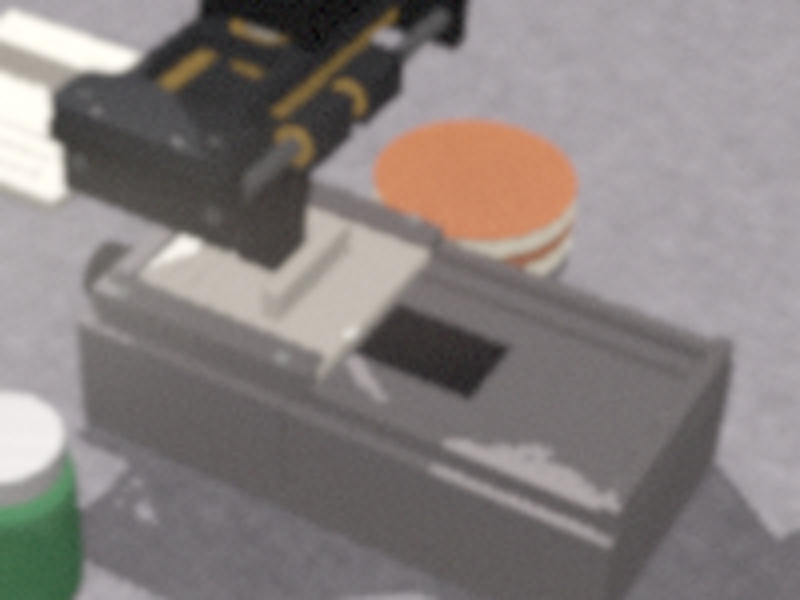

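The closed fingers sit behind the ridge at about (275,255) in the zoom, with no load on them. I'll start pushing.

Call:
send_rows(
  motion=[
    [[0, -3, -0.5], 0],
    [[0, -4, -0.5], 0],
    [[0, -5, 0], 0],
    [[0, -5, 0], 0],
    [[0, -5, 0], 0],
  ],
)

```text
time_s: 7.75
position: [0.5537, -0.0411, 0.0713]
tcp_rot: [[0.953, 0.3, 0.037], [0.3, -0.954, 0.006], [0.037, 0.005, -0.999]]
force: [0.2, -0.7, 0.2]
opening: 0.007
```

```bash
python3 t.py 0 38 71
```

```text
t 7.75 P [ 0.5537 -0.0411  0.0713] box [  0.4 -41.4  71.3] turn 0.0007 F [ 0.2 -0.7  0.2] zc [ 0.0368  0.006  -0.9993] 0.007301393816925266
tool shift mm [ -0.3 -79.4  -0.1]
```

Call:
send_rows(
  motion=[
    [[0, -6, 0], 0],
    [[0, -6, 0], 0],
    [[0, -6, 0], 0],
    [[0, -6, 0], 0],
    [[0, -6, 0], 0],
  ],
)

```text
time_s: 8.17
position: [0.5437, -0.009, 0.0718]
tcp_rot: [[0.953, 0.301, 0.038], [0.301, -0.954, 0.006], [0.038, 0.006, -0.999]]
force: [0.5, -0.2, -0.6]
opening: 0.002
```

```bash
python3 t.py 0 38 71;  python3 - <<'E'
from h import *
for c,cx,cy in(('scene',346,220),):
    d=capture(c); cv2.imwrite(f'pics/{c}_d.png',cv2.resize(d['image'][cy-75:cy+75,cx-100:cx+100],(800,600),interpolation=cv2.INTER_CUBIC))
E
```

```text
t 8.1667 P [ 0.5437 -0.009   0.0718] box [ 0.4 -7.8 71.8] turn 0.0015 F [ 0.5 -0.2 -0.6] zc [ 0.0377  0.0058 -0.9993] 0.0020215734075731424
tool shift mm [ -0.4 -45.8   0.5]
```

View pics/scene_d.png

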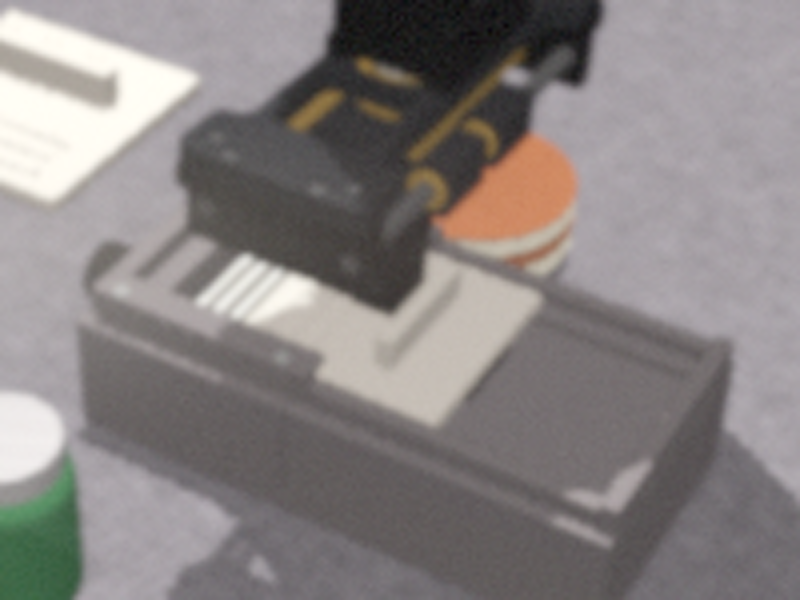

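The cover slides flat over the sunk tab and the well is opening at (190,275). I'll push on, easing off towards the end.

Call:
send_rows(
  motion=[
    [[0, -6, 0], 0],
    [[0, -6, 0], 0],
    [[0, -6, 0], 0],
    [[0, -5, 0], 0],
    [[0, -5, 0], 0],
  ],
)

```text
time_s: 8.63
position: [0.5344, 0.021, 0.0718]
tcp_rot: [[0.953, 0.301, 0.038], [0.301, -0.954, 0.006], [0.038, 0.006, -0.999]]
force: [0.2, -0.9, -0.1]
opening: 0.009
```

Call:
send_rows(
  motion=[
    [[0, -4, 0], 0],
    [[0, -4, 0], 0],
    [[0, -3, 0], 0],
    [[0, -2, 0], 0],
    [[0, 0, 0], 0],
  ],
)

```text
time_s: 9.05
position: [0.5297, 0.0357, 0.0718]
tcp_rot: [[0.952, 0.302, 0.038], [0.302, -0.953, 0.006], [0.038, 0.006, -0.999]]
force: [-0.1, -0.9, -0.4]
opening: 0.01
```

```bash
python3 t.py 0 38 71;  python3 - <<'E'
from h import *
for c,cx,cy in(('scene',346,220),):
    d=capture(c); cv2.imwrite(f'pics/{c}_e.png',cv2.resize(d['image'][cy-75:cy+75,cx-100:cx+100],(800,600),interpolation=cv2.INTER_CUBIC))
E
```

```text
t 9.05 P [0.5297 0.0357 0.0718] box [ 0.4 39.1 71.8] turn 0.0032 F [-0.1 -0.9 -0.4] zc [ 0.0379  0.0059 -0.9993] 0.010111855476106133
tool shift mm [-0.5  1.1  0.8]
```

View pics/scene_e.png

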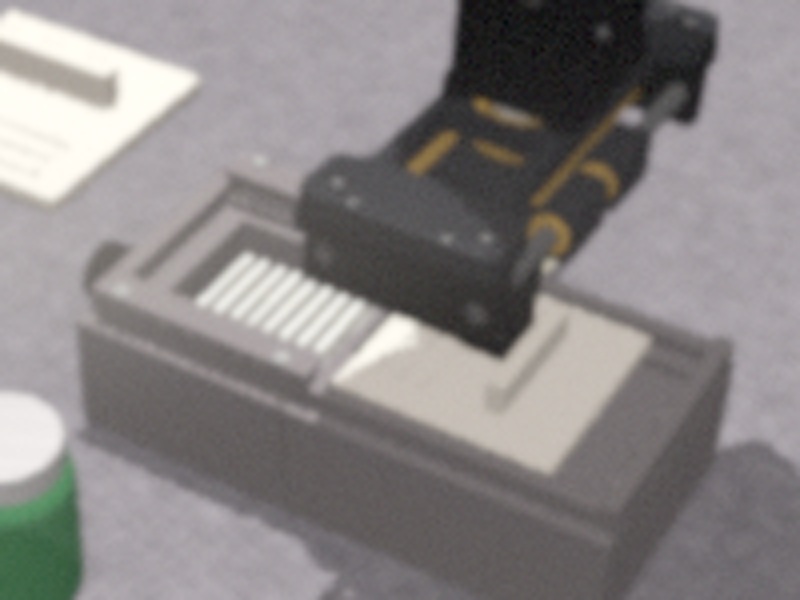

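The filter well is fully open and the cover lies on the ledge, with its front edge running (555,470) to (650,340). I'll back off, lift and check.

Call:
send_rows(
  motion=[
    [[0, 4, 0], 0],
    [[0, 4, -3], 0],
    [[0, 2, -15], 0],
    [[0, 0, -30], 0],
    [[0, 0, -35], 0],
  ],
)

```text
time_s: 9.52
position: [0.5248, 0.0244, 0.1505]
tcp_rot: [[0.954, 0.3, 0.02], [0.3, -0.954, 0.01], [0.021, -0.003, -1.0]]
force: [0.1, -0.5, 0.7]
opening: 0.004
```

Call:
send_rows(
  motion=[
    [[0, 0, -35], 0],
    [[0, -30, -20], 0],
    [[0, -38, 0], 0],
    [[0, -38, 0], 0],
    [[0, -38, 0], 0],
  ],
)

```text
time_s: 9.93
position: [0.4905, 0.1554, 0.2179]
tcp_rot: [[0.958, 0.284, 0.043], [0.284, -0.959, 0.006], [0.043, 0.006, -0.999]]
force: [0.4, -0.2, 0.4]
opening: 0.004
```

Call:
send_rows(
  motion=[
    [[0, -38, 0], 0],
    [[0, -38, 0], 0],
    [[0, -38, 0], 0],
    [[0, -38, 0], 0],
    [[0, 0, 0], 0],
  ],
)

```text
time_s: 10.35
position: [0.4443, 0.3105, 0.22]
tcp_rot: [[0.958, 0.283, 0.046], [0.283, -0.959, 0.011], [0.048, 0.003, -0.999]]
force: [0.1, -1.5, -0.6]
opening: 0.002
```

```bash
python3 t.py 0 38 71;  python3 - <<'E'
from h import *
p=[.541,-.0017,.304]
for c,cx,cy in(('scene',346,220),('top',322,288)):
    d=capture(c); im=cv2.resize(d['image'][cy-75:cy+75,cx-100:cx+100],(800,600),interpolation=cv2.INTER_CUBIC)
    q=[(-45,-8,66),(45,-8,66),(45,84,66),(-45,84,66)]
    z=(proj(d,box(p,q))-[cx-100,cy-75]+.5)*4-.5
    cv2.polylines(im,[z.round().astype(int).reshape(-1,1,2)],True,(0,255,0),1)
    cv2.imwrite(f'pics/{c}_f.png',im); cv2.imwrite(f'pics/{c}_ff.png',d['image'])
    print([(r['xy'],round(r['p'],2)) for r in place_of(c,'cover')])
E
```

```text
t 10.35 P [0.4443 0.3105 0.22  ] box [  1.2 326.9 220. ] turn -0.0165 F [ 0.1 -1.5 -0.6] zc [ 0.0464  0.0107 -0.9989] 0.00216953966942146
tool shift mm [ -3.5 288.4 149.8]
[([238.5, 382.2], 0.88), ([456.5, 372.7], 0.86), ([252.7, 172.1], 0.84), ([373.0, 234.8], 0.62), ([178.5, 258.6], 0.62)]
[([276.8, 142.3], 0.88), ([298.5, 292.5], 0.86), ([174.7, 266.2], 0.85), ([414.6, 181.4], 0.79), ([493.6, 302.1], 0.75)]
```

View pics/scene_f.png

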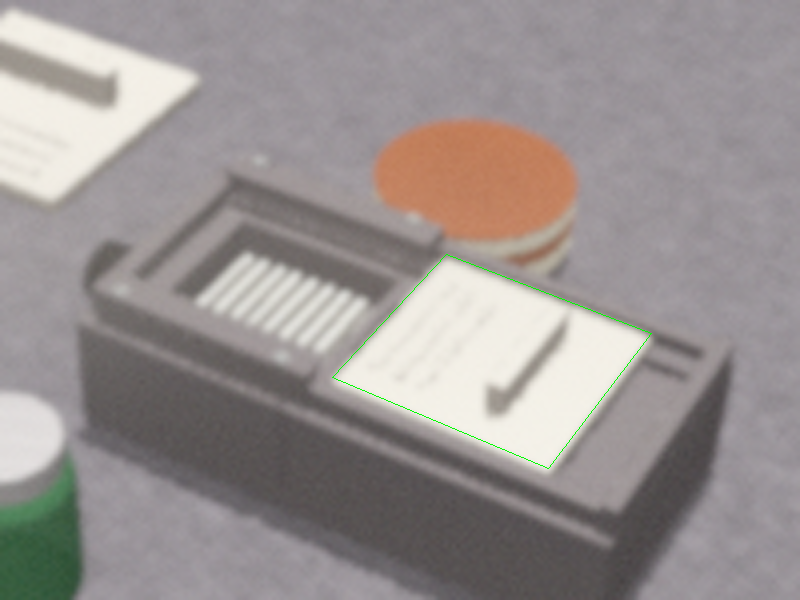

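View pics/top_f.png

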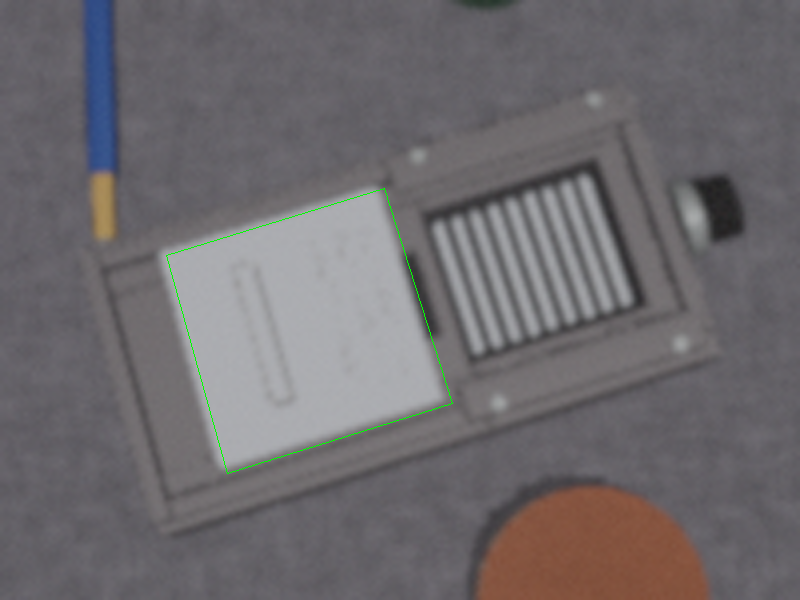

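View pics/scene_ff.png

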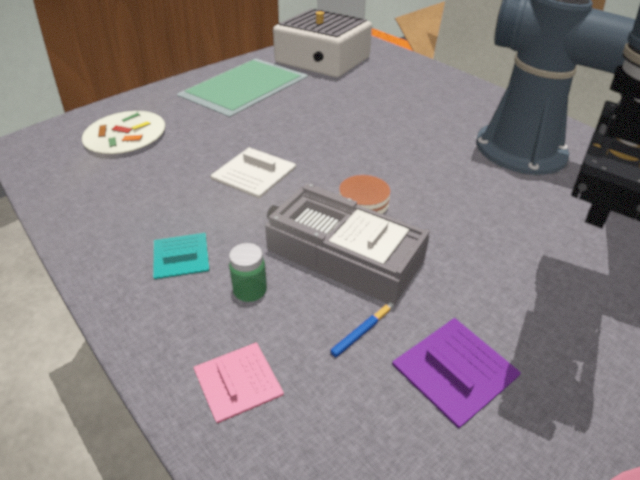

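Both views match a flat cover with its centre at box y of about 38–40 mm. The well is fully open, the bystanders are where they were, and the arm is clear.

```bash
python3 -c "
from rig import bot
print(bot.hand_in(), bot.read_state()['time_s'])"
```

```text
the job is handed in; nothing more can be done
the job is handed in; nothing more can be done
```

I pressed the snap tab in, pushed the cover off its seat so the filter well is fully open, and handed the job in at about 10.5 s. No verdict is reported.

- **Tab:** With the gripper shut, I pressed it to its hard stop. The fingertip stopped at 57.4 mm (57 mm expected) with 14.7 N. The next picture showed it still flush after I let go.
- **Cover:** I pushed it by the rear face of its ridge for about 97 mm. In the last pictures from both cameras it lies flat on the ledge, centred near box y = 38–40 mm (24–70 mm allowed). I didn't measure its height or speed directly.
- **Surroundings:** By eye, the jar, saucers and glass cutter are where they started, and the arm is clear of everything.
- **Disagreements:** The networks' points were up to about 8 mm off my fitted box position, so I relied on the cover and tab edges, which agreed to about 2 mm. The tool also drifted to a tilt of about 2.5°, which caused no trouble.

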